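Open the child-proof medicine bottle on the dormitory desk

ROBOT

A 6-joint arm with a two-finger parallel gripper is mounted at the origin on the work surface. World frame = base frame: x ahead of the robot, y to its left, z up, the work surface at z = 0. Lengths are in m, angles in degrees, forces in N, time in s.
With the tool pointing down it reaches from about 0.375 to 0.75 m from the base axis. Payload 9 kg.
Tool frame: the origin (TCP) lies where the fingers leave the gripper's body, on its centre line; the fingertips stand 73 mm ahead of it and the grasp point (between the pads) lies 54 mm ahead of it (robot.tip_reach is the distance from the TCP to the fingertips, in m); z points along the fingers, y is the direction in which the jaws open and shut (so a half turn about z gives the same grasp; the last joint's range is limited). The gripper opens to 85 mm and grips with 20 to 120 N. Pads are 22 mm wide; open, the fingers measure 114 mm over their backs; the gripper's body (76 mm by 85 mm) begins 54 mm behind the grasp point. The pads swing forward as they close: fully open they stand 13 mm farther back than shut.
Start: joints at [-83.119, 5.964, 5.575, 89.605, 0, 77.527], TCP at [0.199, -0.566, 0.304] pointing down, gripper open.
Joint ranges: [-171.21, 171.21], [-48.23, 106.86], [-62.78, 66.21], [-105.2, 120.99], [-86.42, 89.51], [-180, 180]. Speed limits (degrees/s): [127.2, 127.2, 147.25, 180, 180, 180].

INTERFACE

Orientations are given as [roll, pitch, yaw] about the fixed x, y, z axes, in that order (R = Rz(yaw) Ry(pitch) Rx(roll)).
In Python, from plant import robot gives the robot as it stands. Calls block until the motion is done:
- robot.move_pose(position, orientation): joint-space move of the TCP to a pose.
- robot.line_to(position, vel=0.15, rotation=None, guard=None): straight line of the TCP; rotation=None keeps the orientation; vel is the mean speed in m/s. With guard (N) it stops when the force on the tool has changed by that much, and returns True; else False.
- robot.goto_joints(angles): joint-space move.
- robot.set_gripper(opening): finger opening in m; the grip force is fixed at half the most; returns when the fingers have stopped.
- robot.pause(seconds).
- robot.ik(position, orientation): joint angles nearest the present ones, or None.
- robot.observe(): the state.
- robot.grab_frame(name): name is "side" or "top"; returns the picture (480x640x3 uint8, blue, green, red); there is no depth.
- robot.get_calibration(name): a dict with "vertical_fov" (degrees; the focal length in pixels is half the picture's height over the tangent of half this angle, whatever the lens; pixels are square), "cx", "cy" (the principal point, pixels), "k1" (the pictures are not rectified: a ray, as slopes to the right and down, at radius r is drawn at 1 + k1 r^2 times it, then the intrinsics apply), "rvec" (rotation vector, rad) and "tvec" (3), from world to camera coordinates, as OpenCV has them. Camera axes: x right, y down, z forward; pixel columns grow to the right and rows downward; lengths in m; the calibration is good to about 2 mm. A picture is of the moment at which its call begins. get_calibration takes no time and is no camera call.
A pose or a line that the arm cannot do raises robot.IKError and nothing moves.
- robot.job_done(): hands the job in, once; it reports no verdict.
The state is a dict: "time": time; "q": joint angles; "qvel": joint speeds; "joint_torque": joint torques, N m; "tool_pos": TCP position; "tcp_rot": TCP orientation; "ft_force": force on the tool from outside, world axes, zero at the start; "torque": the same for the moment, N m; "gripper_width": finger opening in m.
Only numpy, scipy, OpenCV 4.12 (cv2) and the standard library are available. Lean on these libraries where they do the work, as an engineer would, in place of code of your own. Each camera call takes 0.05 s, during which the arm holds its last target. There are 200 camera calls.

TASK

Open the medicine bottle that stands in the round wooden holder on the desk: press its ribbed push-and-turn safety cap down, twist it anticlockwise (seen from above) while pressed until it comes free, and lift it straight up. Finish still holding the cap in the gripper, level and still, above the open bottle and some 5 cm clear of its mouth; do not put it down or let go. Leave the other things on the desk where they are.

Things in the scene. Friction and masses are not known exactly. Their poses are not given: they have to be found in the camera images.
- bottle: white plastic medicine bottle, 64 mm across, in a round wooden holder (100 mm across at its foot, 82 mm up to 40 mm high) screwed to the desk: bottle and holder cannot move or turn. The shoulder ends and the neck begins 100 mm above the desk. Origin on the bottle's axis at desk height, z up; the locked cap's x axis lies along its x
- bottle_mouth (a point): centre of the bottle's mouth (top of the neck), 133 mm above the desk, on the bottle's axis; same axes as the bottle
- cap_center (a point): centre (half-way up) of the white ribbed safety cap: round, 50 mm across, 30 mm tall, flat closed top, about 25 g, z up. Locked on the bottle it is level, its centre 127 mm, lower rim 112 mm and top 142 mm above the desk, with 12 mm of bare neck below it. It can be gripped across its sides from above in any direction
- cap_top (a point): centre of the cap's flat top. Locked by lugs, the cap cannot lift or turn over 0.1 rad. Pushed down 5 to 6 mm (it must pass 4 mm) it turns anticlockwise seen from above; past 0.6 rad it need not be pressed; from 0.75 to 1.25 rad (best 1.0) it is free to come straight up, and a hard stop ends the turn near 1.3 rad
- seal (a joint): travel (m) of the sprung seal in the mouth that pushes the cap up, growing downward: 0 with the cap locked (push 5 N), 0.004 when the lugs clear (8 N), 0.006 when the cap bottoms hard (10 N), -0.006 when the cap is off or free
- lotion_center (a point): tall slim white pump bottle standing on the desk, 56 mm across, 165 mm tall with its pump spout; not to be disturbed; point on its axis 80 mm above the desk
- mug_center (a point): white ceramic mug, 76 mm across, 90 mm tall, handle on its own +y side; not to be disturbed; point on its axis half-way up
- phone_center (a point): black phone lying flat, 150 x 72 x 9 mm; not to be disturbed; point at its centre
- tape_center (a point): roll of clear tape lying flat, 84 mm across, 24 mm tall; not to be disturbed; point at its centre
- jar_center (a point): low white jar with a grey lid, 60 mm across, 50 mm tall; not to be disturbed; point at its centre
- mouse_center (a point): grey computer mouse, 100 x 60 x 30 mm; not to be disturbed; point at its centre
Not all that is in view belongs to the job. What is shaped like the part that bears cap_center but orange is not meant.

How it is judged (in metres and radians):
On the way, in this order (a step that is already met when the one before it is completed fails the run):
1. the cap is pressed down at least 3.5 mm on the neck (z of cap_center in the frame of bottle below 0.1235 m and horizontal distance between cap_center and bottle_mouth below 0.005 m), for 0.05 s.
2. the cap, still on the neck, is turned at least 0.6 rad (angle between the x axis of cap and the x axis of bottle, either way round above 0.6 rad and z of cap_center in the frame of bottle below 0.136 m and horizontal distance between cap_center and bottle_mouth below 0.006 m), for 0.05 s.
At the end, for the whole second after the job is handed in: gripper still holds the cap (over 1 N), its lower rim 25 to 120 mm above the mouth, within 30 mm of the bottle axis, level within 20 degrees, at rest (under 30 mm/s), not touching the bottle; the six other loose things moved under 30 mm and not toppled (z of cap_center in the frame of bottle between 0.173 and 0.268 m and horizontal distance between cap_center and bottle_mouth below 0.03 m and angle between cap_center's own z axis and vertical below 0.35 rad and contact force between the fingers and cap above 1 N and contact force between cap and bottle below 0.1 N and linear speed of cap below 0.03 m/s); the arm keeps its last pose, push and grip.
It fails at once if another loose thing on the desk is moved more than 30 mm (distance of any of lotion_center, mug_center, phone_center, tape_center, jar_center, mouse_center from where it was at the start of the episode above 0.03 m).
It fails at once if another loose thing on the desk is toppled (angle between any of lotion_center, mug_center, phone_center, tape_center, jar_center, mouse_center's own z axis and vertical above 0.5 rad).
It also fails if it takes over 35 s, if anything falls off the work surface, if the arm or the gripper's body presses on something with over 40 N, if the wrist force passes 120 N, or if a joint passes its speed limit or range.

## Working session

There is one attempt and no reset: what is moved stays moved. The work goes in short steps, each a Python script; the robot and the scene stay as the last script left them, time stands still between calls to the robot, and variables do not carry over. Pictures are saved under pics/ and viewed, about 8 in all and at most 12, crops included, and the job is handed in when it is done.

```bash
mkdir -p pics; ls
python3 - <<'E'
from plant import robot
import cv2
for n in ("side","top"):
    cv2.imwrite(f"pics/{n}0.png",robot.grab_frame(n)); print(n,robot.get_calibration(n))
print(robot.observe())
E
```

```text
pics
side {'vertical_fov': 43.45339404343884, 'cx': 323.0068119304261, 'cy': 236.3659530851641, 'k1': 0.036911341379478935, 'rvec': array([ 0.67703578, -2.72386247,  0.99713303]), 'tvec': array([0.46796863, 0.27672693, 1.08397611])}
top {'vertical_fov': 46.165436802204496, 'cx': 317.64016186221187, 'cy': 237.86626912102372, 'k1': -0.12657684234191716, 'rvec': array([ 2.17734683, -2.21344036,  0.10066959]), 'tvec': array([-0.01264721,  0.55341731,  1.25951502])}
{'time': 0.1, 'q': array([-8.31214986e+01,  5.99691147e+00,  5.53195624e+00,  8.96041364e+01,
        4.15657654e-04,  7.75273810e+01]), 'qvel': array([-0.01578098, -0.06172854,  0.16905376,  0.0745852 , -0.02627885,
       -0.02403573]), 'joint_torque': array([ 7.33954104e-03, -5.58213294e+01,  5.04714489e+01,  1.30221309e-02,
       -1.68313350e-04, -1.83472650e-06]), 'tool_pos': array([ 0.19880564, -0.56588666,  0.30318675]), 'tcp_rot': array([-1.79932629e+02, -1.53277616e-02,  1.93511111e+01]), 'ft_force': array([-0.16003888, -0.89217801,  0.51167824]), 'torque': array([0.03584365, 0.03082849, 0.00598014]), 'gripper_width': 0.08523063694987663}
```

View pics/side0.png

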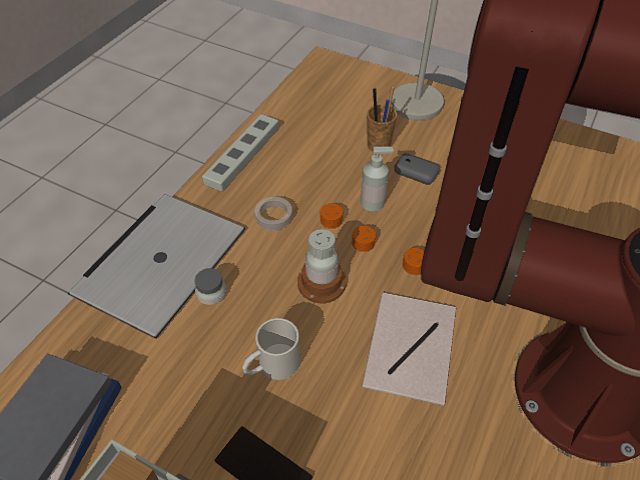

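View pics/top0.png

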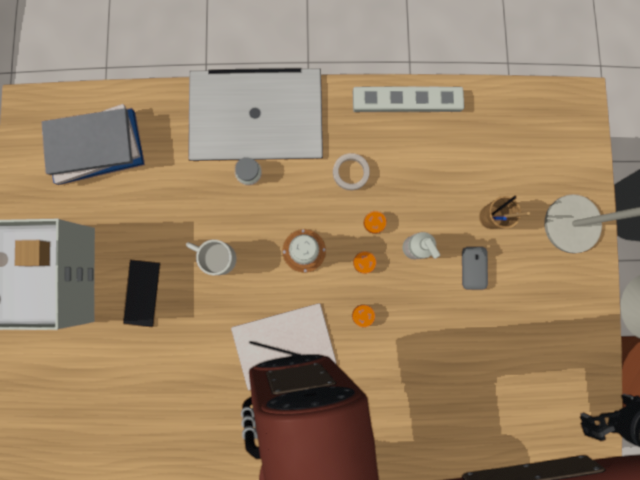

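The side view shows the white ribbed cap at about (322,243), on the white bottle in its brown holder. In the top view it is at (304,249).

Things that could be mistaken for it:
- **Orange caps (decoys):** top (375,222), (365,262), (364,315).
- **White pump bottle:** top (422,245).
- **Mug:** top (215,258).
- **Jar:** top (248,170).

I choose the white cap in the holder and will measure it in both views.

```bash
cat > h.py <<'E'
import numpy as np, cv2
from plant import robot
def cam(n):
    c=robot.get_calibration(n); f=240/np.tan(np.radians(c["vertical_fov"]/2))
    K=np.array([[f,0,c["cx"]],[0,f,c["cy"]],[0,0,1]]); return K,np.array([c["k1"],0,0,0.]),cv2.Rodrigues(c["rvec"])[0],c["tvec"]
def ray(n,px):
    K,d,R,t=cam(n); u=cv2.undistortPoints(np.array([[px]],float),K,d)[0,0]
    v=R.T@np.array([*u,1]); return -R.T@t, v/np.linalg.norm(v)
def plane(n,px,z):
    o,v=ray(n,px); return o+v*(z-o[2])/v[2]
def proj(n,p):
    K,d,R,t=cam(n); return cv2.projectPoints(np.array([p],float),R,t,K,d)[0][:,0] if np.ndim(p)==1 else cv2.projectPoints(np.array(p,float),R,t,K,d)[0][:,0]
E
python3 - <<'E'
from h import *
T=cv2.imread("pics/top0.png");S=cv2.imread("pics/side0.png")
# holder (brown) in top: darker/redder than the desk
hsv=cv2.cvtColor(T,cv2.COLOR_BGR2HSV); print("holder hsv",hsv[249,287],hsv[266,304],"desk",hsv[290,300], "cap",hsv[249,300])
for n,im,px in(("top",T,(304,249)),("side",S,(322,243))):
    h=cv2.cvtColor(im,cv2.COLOR_BGR2HSV)
    w=((h[...,1]<60)&(h[...,2]>90)).astype(np.uint8)
    k,l,st,ce=cv2.connectedComponentsWithStats(w); i=l[px[1],px[0]]
    cs=cv2.findContours((l==i).astype(np.uint8),0,2)[0]
    print(n,st[i],ce[i],cv2.minEnclosingCircle(max(cs,key=len)), plane(n,ce[i],.12))
for nm,px,z in(("lotion base",(422,245),.1),("mug",(215,258),.09),("jar",(248,170),.05),("or1",(375,222),.03),("or2",(365,262),.03),("or3",(364,315),.03),("tape",(351,172),.024),("holdL",(282,250),0.),("holdR",(326,250),0.),("holdT",(304,228),0),("holdB",(304,272),0.),("captop",(304,249),.142)):
    print(nm,plane("top",px,z).round(3))
print("side captop",plane("side",(322,238),.142).round(3))
a=cv2.resize(T[205:295,250:400],None,fx=5,fy=5,interpolation=2);b=cv2.resize(S[215:310,285:360],None,fx=4.7,fy=4.7,interpolation=2)
h=min(len(a),len(b));cv2.imwrite("pics/crop1.png",np.hstack([a[:h,:430],b[:h]]))
E
```

```text
holder hsv [ 14 159 146] [ 14 161 147] desk [ 17 114 181] cap [ 39  14 187]
top [289 235  30  29 685] [303.45547445 249.04087591] ((303.4047546386719, 249.0), 14.760799407958984) [0.52311788 0.01046618 0.12      ]
side [ 306  229   32   55 1445] [321.21522491 257.14048443] ((321.5, 256.1666564941406), 27.2081356048584) [0.5146133  0.03570002 0.12      ]
lotion base [ 0.529 -0.244  0.1  ]
mug [0.508 0.2   0.09 ]
jar [0.706 0.132 0.05 ]
or1 [ 0.586 -0.152  0.03 ]
or2 [ 0.496 -0.127  0.03 ]
or3 [ 0.377 -0.123  0.03 ]
tape [ 0.703 -0.101  0.024]
holdL [0.528 0.06  0.   ]
holdR [ 0.526 -0.041  0.   ]
holdT [0.578 0.009 0.   ]
holdB [0.476 0.011 0.   ]
captop [0.522 0.009 0.142]
side captop [0.527 0.01  0.142]
```

View pics/crop1.png

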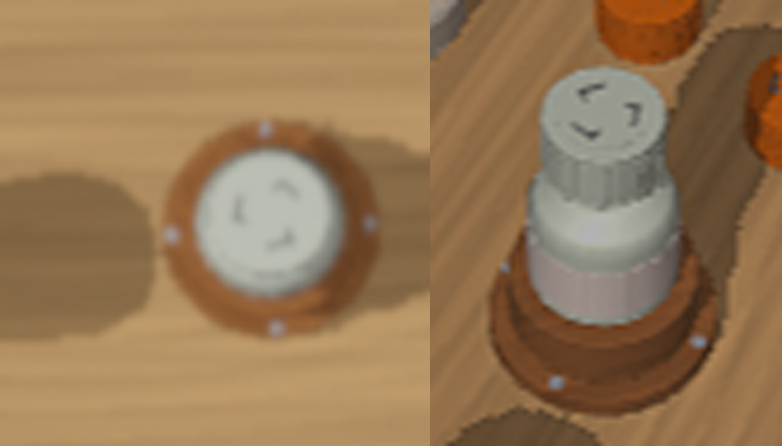

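The crop confirms it. The cap has a white ribbed side with arrow marks on top and sits on the bottle in the holder: side-view top ellipse centred at (322,239), top view (304,249). Next I refine the axis using the holder foot, and approach.

Run:
```python
from h import *
T=cv2.imread("pics/top0.png");S=cv2.imread("pics/side0.png")
for n,im,(x0,y0,x1,y1) in(("top",T,(275,220,335,280)),("side",S,(290,220,355,305))):
    print(n,"cam",ray(n,(320,240))[0].round(3))
    h=cv2.cvtColor(im,cv2.COLOR_BGR2HSV); m=np.zeros(im.shape[:2],np.uint8)
    m[y0:y1,x0:x1]=(((h[...,0]<16)&(h[...,1]>140))|(h[...,1]<60))[y0:y1,x0:x1]
    m=cv2.morphologyEx(m,cv2.MORPH_OPEN,np.ones((3,3)))
    c=max(cv2.findContours(m,0,cv2.CHAIN_APPROX_NONE)[0],key=cv2.contourArea)[:,0]
    P=np.array([plane(n,p,0.0)[:2] for p in c])  # foot circle, fit on rays meeting its height
    if n=="side":P=P[[p[1]>270 for p in c]]      # only the near foot edge, below the bottle
    from scipy.optimize import least_squares
    s=least_squares(lambda v:np.hypot(*(P-v[:2]).T)-.05,[.525,.01],loss="soft_l1",f_scale=.002)
    print(n,"foot axis at z=0 (r=50)",s.x.round(4),"rms",np.sqrt(np.mean(s.fun**2)).round(4),len(P))
for n,px in(("side",(322.,238.8)),("top",(304.,249.))):print(n,"captop",plane(n,px,.142).round(4))
# cap-top expected outline under candidates
a=np.linspace(0,2*np.pi,60)
for c in((.522,.01),(.525,.01),(.528,.01)):
    for n in("side","top"):
        q=proj(n,np.c_[c[0]+.025*np.cos(a),c[1]+.025*np.sin(a),0*a+.142]);print(c,n,q.min(0).round(1),q.max(0).round(1))
# side profile through the cap
print(cv2.cvtColor(S,6)[236:242,300:345].mean(0).round().astype(int)); print(cv2.cvtColor(S,6)[222:262,322])
print(cv2.cvtColor(T,6)[230:268,303:306].mean(1).round().astype(int));print(cv2.cvtColor(T,6)[248:251,284:324].mean(0).round().astype(int))
```

```text
top cam [0.463 0.006 1.296]
top foot axis at z=0 (r=50) [0.5228 0.0068] rms 0.012 218
side cam [0.188 0.651 1.005]
side foot axis at z=0 (r=50) [0.5289 0.0091] rms 0.0033 105
side captop [0.5257 0.0118 0.142 ]
top captop [0.5221 0.0093 0.142 ]
(0.522, 0.01) side [310.8 228.8] [337.5 249.3]
(0.522, 0.01) top [291.5 236.9] [315.8 261.2]
(0.525, 0.01) side [309.4 228.2] [336.1 248.7]
(0.525, 0.01) top [291.4 235.4] [315.8 259.8]
(0.528, 0.01) side [308.  227.6] [334.7 248.1]
(0.528, 0.01) top [291.4 234. ] [315.8 258.3]
[114 114 116 117 118 117 114 110 121 145 155 151 151 152 150 146 149 150
 150 153 152 152 152 152 152 153 150 134 113 128 152 153 152 156 140 100
  85  84  81  83  83  82  81  79  78]
[ 76  76  90 109 116 117 118 144 154 152 141 136 156 153 151 152 152 151
 153 153 154 154 153 152 146 154 152 154 130 122 127 128 126 126 125 119
 118 139 173 179]
[127 119 106  99 109 143 173 185 187 188 186 180 177 182 186 188 188 188
 188 188 188 188 184 172 172 182 187 188 184 167 163 165 153 136 120 109
 106 104]
[118 109 105 106 121 152 169 174 183 187 188 186 179 170 172 181 186 188
 188 188 188 188 187 184 186 187 188 188 188 188 184 166 145 125 105  87
  77  76  85 102]
```

```bash
cat >> h.py <<'E'
def st(tag=""):
    o=robot.observe(); print(tag,"t",round(o["time"],2),"pos",o["tool_pos"].round(4),"rot",o["tcp_rot"].round(1),"F",o["ft_force"].round(1),"M",o["torque"].round(2),"w",round(o["gripper_width"],4),"q6",o["q"][5].round(1)); return o
E
python3 - <<'E'
from h import *
c=[.526,.0115]
j=robot.ik([*c,.30],[180,0,60]);print(j, robot.ik([*c,.30],[180,0,150]),robot.tip_reach)
robot.move_pose([*c,.30],[180,0,60]); st("above")
print(robot.line_to([*c,.185],vel=.1,guard=15)); st("down")
robot.set_gripper(.0)
o=st("grip60")
cv2.imwrite("pics/side1.png",robot.grab_frame("side")[130:330,230:430])
E
```

```text
[-13.00792034  -7.0060588   -7.73248183  89.27357697   0.
 106.99207966] [-13.00792034  -7.0060588   -7.73248183  89.27357697   0.
  16.99207966] 0.0726
above t 2.47 pos [0.5261 0.0108 0.2999] rot [180.    0.   59.9] F [ 0.2 -0.2 -0.2] M [-0.03  0.01  0.03] w 0.0854 q6 107.0
False
down t 3.77 pos [0.5264 0.0114 0.1858] rot [179.9  -0.   60. ] F [-0.6 -0.1  0.2] M [ 0.01 -0.01 -0.  ] w 0.0855 q6 107.0
grip60 t 4.2 pos [0.5271 0.011  0.1862] rot [179.8  -0.   60. ] F [ 4.4 -2.6  5.2] M [-0.52 -0.94  0.01] w 0.0489 q6 107.0
```

Gripping at yaw 60 shifted the tool only about 0.8 mm, so the vision estimate was good. Next I re-centre along the other axis.

Run:
```python
from h import *
robot.set_gripper(.085)
c=[.5271,.0110]
robot.line_to([*c,.185],vel=.02)
robot.move_pose([*c,.185],[180,0,150]); st("rot")
robot.set_gripper(0); o=st("grip150")
robot.line_to([*o["tool_pos"][:2],.184],vel=.02); st("centred")
cv2.imwrite("pics/side1.png",cv2.resize(robot.grab_frame("side")[130:330,230:430],None,fx=3,fy=3))
```

```text
rot t 6.35 pos [0.5271 0.011  0.185 ] rot [180.    0.  149.9] F [-0.1 -0.5 -0.6] M [-0.01 -0.01 -0.04] w 0.0848 q6 17.0
grip150 t 6.78 pos [0.5271 0.0109 0.1854] rot [-180.    0.  150.] F [-2.3 -0.2  4. ] M [-0.11  0.4   0.01] w 0.0483 q6 17.0
centred t 7.03 pos [0.5272 0.0109 0.1844] rot [180.   0. 150.] F [-1.7  0.2  4.7] M [-0.12  0.41 -0.01] w 0.0481 q6 17.0
```

View pics/side1.png

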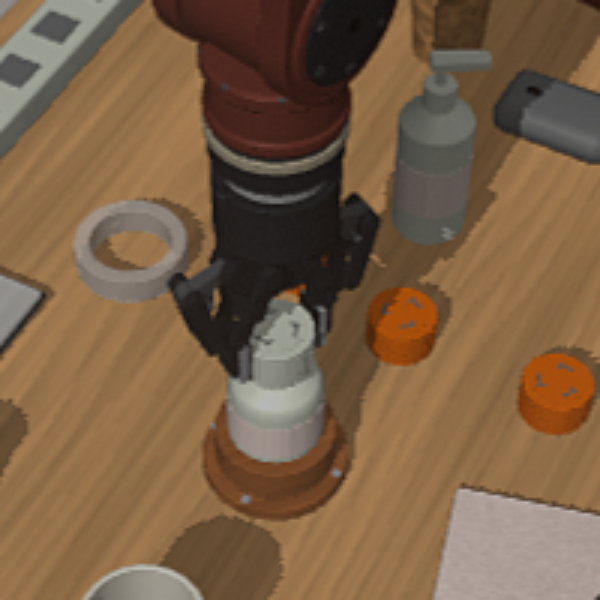

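The side view shows the fingers either side of the cap, crop (285,340), and nothing else touched. Next: press until it bottoms, then turn.

Run:
```python
from h import *
c=[.5271,.0109]
z=.184
for k in range(9):
    z-=.001; robot.line_to([*c,z],vel=.02); o=st(f"press {z:.3f}")
    if o["ft_force"][2]>18: break
robot.pause(.1)
for y in (155,160,165,170):
    robot.line_to([*c,z],vel=.05,rotation=[180,0,y]); st(f"yaw {y}")
```

```text
press 0.183 t 7.33 pos [0.5272 0.0109 0.1834] rot [180.   0. 150.] F [-1.2 -0.5  5.6] M [-0.06  0.44  0.03] w 0.0482 q6 17.0
press 0.182 t 7.58 pos [0.5272 0.0109 0.1824] rot [180.   0. 150.] F [-1.5 -0.   5.2] M [-0.07  0.51  0.01] w 0.0482 q6 17.0
press 0.181 t 7.83 pos [0.5272 0.0109 0.1815] rot [180.   0. 150.] F [-2.6  0.   7.2] M [-0.04  0.58 -0.01] w 0.0485 q6 17.0
press 0.180 t 8.07 pos [0.5272 0.0109 0.1806] rot [180.   0. 150.] F [-3.7  0.2  7.4] M [-0.04  0.6   0.  ] w 0.0482 q6 17.0
press 0.179 t 8.32 pos [0.5272 0.0109 0.1797] rot [180.   0. 150.] F [-4.2  0.7  8.2] M [ 0.02  0.66 -0.06] w 0.0486 q6 17.0
press 0.178 t 8.57 pos [0.5272 0.0109 0.1794] rot [1.8e+02 1.0e-01 1.5e+02] F [-6.1  0.4 13.7] M [ 0.09  1.25 -0.01] w 0.0481 q6 17.0
press 0.177 t 8.82 pos [0.5272 0.0109 0.1793] rot [1.8e+02 1.0e-01 1.5e+02] F [-9.   0.7 21.6] M [ 0.13  2.09 -0.05] w 0.0479 q6 17.0
yaw 155 t 9.18 pos [0.5274 0.0109 0.1793] rot [-1.800e+02  1.000e-01  1.551e+02] F [-9.2  1.  21.2] M [0.   1.92 0.14] w 0.0482 q6 11.9
yaw 160 t 9.43 pos [0.5274 0.0108 0.1793] rot [-1.8e+02  1.0e-01  1.6e+02] F [-8.1 -0.1 20.8] M [-0.04  1.82  0.06] w 0.0483 q6 6.9
yaw 165 t 9.68 pos [0.5275 0.0107 0.1793] rot [-1.80e+02  1.00e-01  1.65e+02] F [-7.7 -0.1 19.8] M [-0.14  1.77  0.08] w 0.0479 q6 1.9
yaw 170 t 9.93 pos [0.5275 0.0107 0.1793] rot [-1.8e+02  1.0e-01  1.7e+02] F [-8.2 -0.4 21. ] M [-0.17  1.78  0.1 ] w 0.0485 q6 -3.1
```

It bottomed cleanly after about 6 mm. The turning moment is low (0.1 N m), so the cap is turning with the pads. I continue to 1.0 rad and look.

Run:
```python
from h import *
c=[.5271,.0109]; z=.177
for y in (180,190,200,208):
    robot.line_to([*c,z],vel=.05,rotation=[180,0,(y+180)%360-180]); st(f"yaw {y}")
robot.pause(.1); st("end")
S=robot.grab_frame("side");T=robot.grab_frame("top")
cv2.imwrite("pics/side2.png",cv2.resize(S[205:285,280:370],None,fx=7,fy=7,interpolation=2))
```

```text
yaw 180 t 10.25 pos [0.5274 0.0107 0.1793] rot [-1.799e+02  1.000e-01 -1.800e+02] F [-8.9 -0.7 21. ] M [-0.15  1.85  0.17] w 0.0483 q6 -13.1
yaw 190 t 10.57 pos [0.5274 0.0106 0.1793] rot [-1.799e+02  1.000e-01 -1.700e+02] F [-9.1 -0.7 21.1] M [-0.25  1.84  0.18] w 0.0481 q6 -23.1
yaw 200 t 10.9 pos [0.5275 0.0105 0.1794] rot [-1.799e+02  1.000e-01 -1.600e+02] F [-9.1 -1.5 19.6] M [-0.31  1.8   0.2 ] w 0.0482 q6 -33.1
yaw 208 t 11.19 pos [0.5275 0.0106 0.1793] rot [-1.799e+02  1.000e-01 -1.520e+02] F [-8.8 -0.7 20.1] M [-0.21  1.69  0.16] w 0.0484 q6 -41.1
end t 11.29 pos [0.5275 0.0106 0.1793] rot [-1.799e+02  1.000e-01 -1.520e+02] F [-8.4 -0.7 20.2] M [-0.26  1.72  0.16] w 0.0482 q6 -41.1
```

View pics/side2.png

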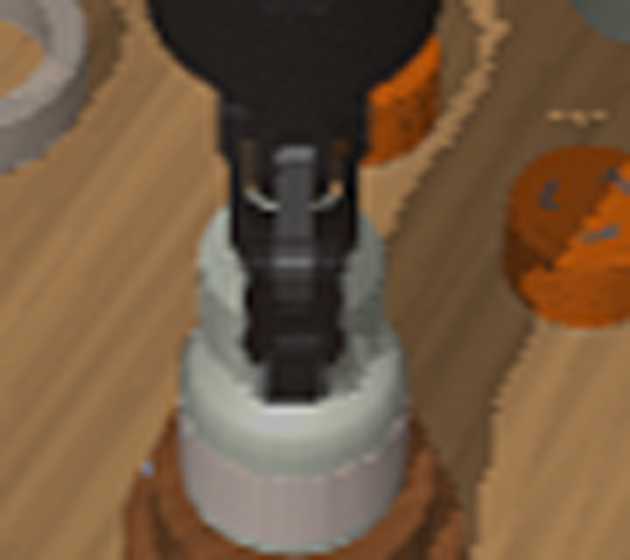

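The finger now faces the camera, with its tip just above the shoulder at crop (295,390) and the cap behind it. I lift slowly and watch the pull.

Run:
```python
from h import *
c=[.5273,.0107]
for z in (.180,.183,.186,.189,.192,.196,.205):
    robot.line_to([*c,z],vel=.03); o=st(f"lift {z}")
    if o["ft_force"][2]<-12: print("STUCK"); break
else:
    robot.line_to([*c,.250],vel=.06); robot.pause(.3); st("top")
S=robot.grab_frame("side")
cv2.imwrite("pics/side3.png",cv2.resize(S[150:310,250:450],None,fx=3.5,fy=3.5,interpolation=2))
```

```text
lift 0.18 t 11.64 pos [0.5275 0.0105 0.1811] rot [-179.9    0.  -152. ] F [-3.6 -0.1  9.3] M [-0.18  0.84 -0.04] w 0.0484 q6 -41.1
lift 0.183 t 11.89 pos [0.5275 0.0105 0.1837] rot [-180.    0. -152.] F [-3.4 -0.9  6.8] M [-0.19  0.61 -0.02] w 0.0484 q6 -41.1
lift 0.186 t 12.14 pos [0.5274 0.0105 0.1863] rot [-180.    0. -152.] F [-1.5 -2.8  4.2] M [-0.39  0.34  0.03] w 0.0482 q6 -41.1
lift 0.189 t 12.39 pos [0.5273 0.0106 0.189 ] rot [-180.   -0. -152.] F [-1.6 -2.1  2. ] M [-0.47  0.14 -0.01] w 0.0484 q6 -41.1
lift 0.192 t 12.64 pos [0.5273 0.0106 0.192 ] rot [-180.   -0. -152.] F [-0.7 -1.7  1. ] M [-0.55  0.02  0.02] w 0.0482 q6 -41.1
lift 0.196 t 12.93 pos [0.5273 0.011  0.1962] rot [ 180.    0. -152.] F [-0.2  0.9  1.4] M [-0.04 -0.02 -0.02] w 0.0482 q6 -41.1
lift 0.205 t 13.38 pos [0.5274 0.0107 0.2052] rot [-180.    0. -152.] F [ 0.2  0.1 -0.4] M [-0.    0.02  0.02] w 0.0483 q6 -41.1
top t 14.57 pos [0.5272 0.0107 0.2497] rot [ 180.   -0. -152.] F [-0.8 -0.3 -0.2] M [-0.01  0.01  0.01] w 0.0483 q6 -41.1
```

View pics/side3.png

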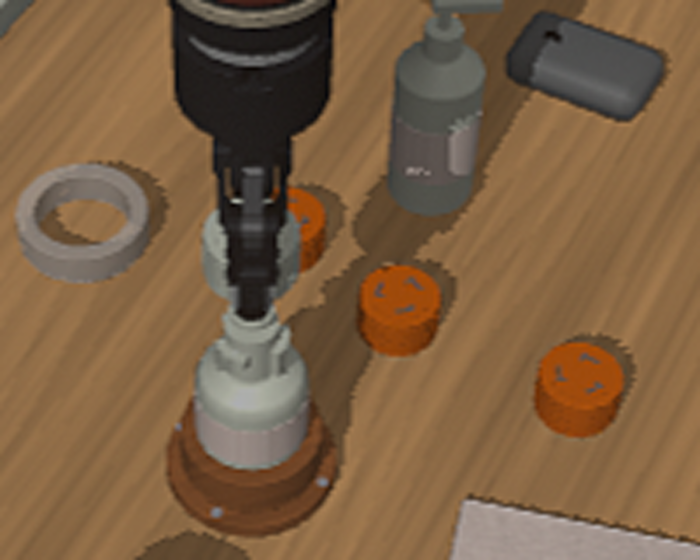

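The cap is off: held level in the fingers at crop (250,255), with the open neck and lugs visible at (250,340). Its rim is about 43 mm above the mouth, so I raise it 7 mm and hand in.

Run:
```python
from h import *
robot.line_to([.5273,.0107,.257],vel=.03); robot.pause(.6); o=st("final"); print(abs(o["qvel"]).max())
S=robot.grab_frame("side"); d=cv2.absdiff(S,cv2.imread("pics/side0.png")).max(2)
cv2.imwrite("pics/side4.png",S)
robot.job_done()
```

```text
final t 15.61 pos [0.5273 0.0107 0.257 ] rot [ 180.   -0. -152.] F [-0.8  0.1 -0.2] M [-0.   -0.04 -0.01] w 0.0484 q6 -41.1
0.11673388726841025
the job is handed in; nothing more can be done
```

View pics/side4.png

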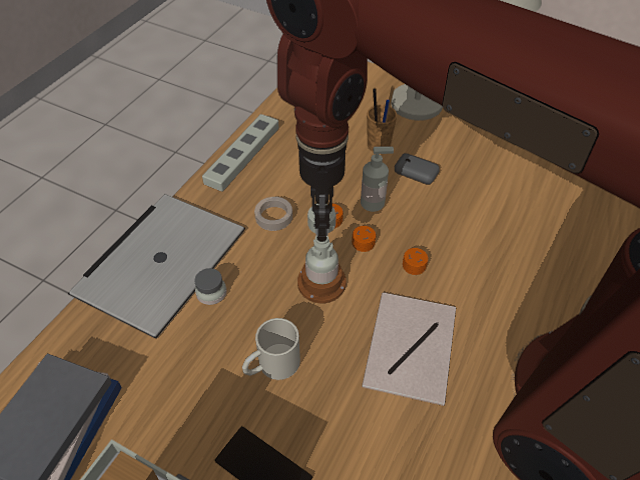

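The medicine bottle is open and the job is handed in at about 15.6 s. The gripper still holds the cap, about 5 cm above the mouth.

**What I did:** I found the white cap from both cameras and centred on it by gripping it in two directions. I then pressed it about 6 mm until it bottomed at about 20 N. Holding it down, I turned it 58° (1.0 rad) anticlockwise and lifted it straight up. The push fell off smoothly during the lift and nothing snagged.

**Last checks:**
- **Cap:** the final side view shows it level in the fingers above the open neck. The gripper width is 48 mm and the arm is at rest.
- **Height:** by my calculation from the tool height, the lower rim is about 50 mm above the mouth. I did not measure it directly.
- **Other things on the desk:** in the side view the lotion, mug, phone, tape, jar and mouse look where they were at the start. I judged this by eye and did not measure it.

The two cameras' position estimates differed by about 4 mm before the grip centring, which settled it. No check failed.

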